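Build the test sieve stack

TASK

Build the sieve stack on the grey collared stand, from the bottom up: the receiver pan into the stand's collar, then the fine sieve on the pan, then the coarse sieve on the fine one, and last the lid. Each piece must be let go fully seated and level in the one below before the next is added. Leave the beaker, the funnel and the timer standing where they are.

Things in the scene. Friction and masses are not known exactly. Their poses are not given: they have to be found in the camera images.
- base: grey round stand, 84 mm across, fixed to the counter, with an upright open metal collar in its middle (56 mm outside, 50 mm inside diameter). Plate top 10 mm, collar rim 18 mm above the counter. Origin: centre of its underside on the counter, z up. A seated pan has its origin 11 mm above this origin. Beware: tall bottles stand behind the work (+x), rows of vials on its right (-y).
- pan: receiver pan: lowest of the three steel cups, 30 mm high in all, plain closed floor, about 0.1 kg. Smooth outer wall 58 mm across (grip here), inside 50 mm. Spigot under it (7 mm high, 46 mm across, 39 mm at the foot) enters the rim below with 2 mm play; shoulder, 7 mm up, rests on that rim. Origin: centre of underside, z up; round. Next piece seated: origin 23 mm above the pan's.
- fine_sieve: fine sieve: open steel ring 36 mm high in all, with a close fine mesh (2.2 mm pitch) for a floor, about 0.11 kg. Smooth outer wall 58 mm across (grip here), inside 50 mm. Spigot under it (7 mm high, 46 mm across, 39 mm at the foot) enters the rim below with 2 mm play; shoulder, 7 mm up, rests on that rim. Origin: centre of underside, z up; round. Next piece seated: origin 29 mm above this one's.
- coarse_sieve: coarse sieve: tallest steel ring, 48 mm high in all, wide mesh (bars 8.5 mm apart) for a floor, about 0.13 kg. Smooth outer wall 58 mm across (grip here), inside 50 mm. Spigot under it (7 mm high, 46 mm across, 39 mm at the foot) enters the rim below with 2 mm play; shoulder, 7 mm up, rests on that rim. Origin: centre of underside, z up; round. Next piece seated: origin 41 mm above this one's.
- lid: lid: steel disc 58 mm across with a black knob on top, about 0.1 kg. Top of the disc 12.5 mm above the origin, knob from there to 34 mm, 20 mm across over its upper 12 mm and 17 mm at its neck; take it by the knob. Spigot under it (7 mm high, 46 mm across, 39 mm at the foot) enters the rim below with 2 mm play; shoulder, 7 mm up, rests on that rim. Origin: centre of underside, z up; round.
- beaker: bystander: glass beaker, 74 mm across, 85 mm high; origin at the centre of its underside. Leave it alone.
- funnel: bystander: white plastic funnel standing on its rim, stem up, 77 mm across, 75 mm high; origin at the centre of its underside. Leave it alone.
- timer: bystander: white lab timer 35 x 62 mm, 64 mm high; origin at the centre of its underside. Leave it alone.
Things that resemble listed ones, but are neither listed nor needed, are in the scene too. Leave any purple look-alike of the fine_sieve alone. What is shaped like the coarse_sieve but brown is not meant.

How it is judged:
By the outcome, as a careful person would: the job done as asked, in the order asked, and still so for the second after the job is handed in, with the robot touching nothing.
It also fails if it takes over 99 s, if anything falls off the work surface, if the arm or the gripper's body presses on something with over 40 N, if the wrist force passes 120 N, or if a joint passes its speed limit or range.

ROBOT

A 6-joint arm with a two-finger parallel gripper is mounted at the origin on a cart in front of the work surface, level with it; the furniture and walls round the work are solid. World frame = base frame: x ahead of the robot, y to its left, z up, the work surface at z = 0. Lengths are in mm, angles in rad, forces in N, time in s.
With the tool pointing down it reaches from about 275 to 1000 mm from the base axis. Payload 8.4 kg.
Tool frame: the origin (TCP) lies midway between the tips of the shut fingers; the grasp point (between the pads) lies 19 mm behind it; z points along the fingers, y is the line along which they close (so a half turn about z gives the same grasp; the last joint's range is limited). The gripper opens to 85 mm and grips with 20 to 120 N. Pads are 22 mm wide; open, the fingers measure 114 mm over their backs; the gripper's body (76 mm by 85 mm) begins 54 mm behind the grasp point. The pads swing forward as they close: fully open they stand 13 mm farther back than shut.
Start: joints at [1.119, 0.353, 1.633, -0, 1.155, -0.002], TCP at [271.74, 562.837, 231.281] pointing down, gripper open.
Joint ranges: [-2.63, 2.63], [-0.92, 2.1], [0.06, 2.66], [-1.3, 4.44], [0, 2.69], [-3.02, 3.02]. Speed limits (rad/s): [2.22, 2.22, 2.79, 3.14, 3.14, 3.14].

INTERFACE

Orientations are given as [roll, pitch, yaw] about the fixed x, y, z axes, in that order (R = Rz(yaw) Ry(pitch) Rx(roll)).
In Python, from rig import monitor, imaging, r gives the robot as it stands.
- The arm moves only by the tool drive_tool, never from a script. Its argument "plan" is a list of rows, each an object of numbers: "x", "y", "z": the shift along the tool's x, y, z in units of 50 mm (1.0 is 50 mm); "ax", "ay", "az": the turn, a rotation vector about the tool's x, y, z in units of 6 degrees (1.0 is 6 degrees); "hand": the finger opening in mm, from 0 to 85.4. In form: [{"x": .., "y": .., "z": .., "ax": .., "ay": .., "az": .., "hand": ..}, ...]. A call has 1 to 8 rows; each row is the pose to reach, as a shift and turn from the pose commanded when the call began, along the tool's axes at that moment; what a row does not reach only later rows make up. A row lasts 1/10 s, in which the tool goes at most 50 mm and 8.59 degrees, less where a joint would pass 70% of its speed; a pose out of reach is approached as far as the arm can. A call with a gripper value outside its range is refused whole. The fingers move at their own pace and stop on an object; "grip_force" is the grip in N (left out, the last holds). Time passes only in rows, so rows that repeat a pose let the fingers close. It gives the time, the measured TCP pose, the force, the opening and the grip force at its end, in the units of the state.
- monitor.sense(): the state, without advancing time (a new reading comes with each control period).
- imaging.grab_frame(name): name is "scene" or "side" or "wrist"; returns the picture (400x640x3 uint8, red, green, blue); there is no depth.
- imaging.camera_info(name): a dict with "mtx" (3x3 intrinsics, pixels), "R" (3x3) and "t" (3): a world point X has camera coordinates R X + t. Camera axes: x right, y down, z forward; pixel columns grow to the right and rows downward; lengths in mm; the calibration is good to about 2 mm. A picture is of the moment at which its call begins: read the wrist's pose just before it. camera_info takes no time and is no camera call; for the wrist camera it gives the pose at the moment of the call.
- r.sign_off(): hands the job in; it is judged then, once.
The state is a dict: "clock": time; "qpos": joint angles; "qvel": joint speeds; "joint_efforts": joint torques, N m; "eef_pos": TCP position; "tcp_rot": TCP orientation; "contact_force": force on the tool from outside, world axes, zero at the start; "wrist_torque": the same for the moment, N m; "opening": opening from 0.0 (shut) to 1.0 (fully open); "grasp_force": force on a finger pad.
Only numpy, scipy, OpenCV 4.12 (cv2) and the standard library are available. Lean on these libraries where they do the work, as an engineer would, in place of code of your own. Each camera call takes 0.05 s, during which the arm holds its last target. There are 200 camera calls.

## Working session

There is one attempt and no reset: what is moved stays moved. The work goes in short steps, Python scripts to look and compute and a tool call to move; the robot and the scene stay as the last step left them, time stands still between calls to the robot, and variables do not carry over. Pictures are saved under pics/ and viewed, at most 14 in all, crops included, and the job is handed in when it is done.

Besides the shell and the picture viewer there is one more tool, called by a JSON object that holds its "fn" and its "kwargs". drive_tool: Moves the arm, as the interface text tells. Its arguments: {"type":"object","properties":{"plan":{"type":"array","items":{"type":"object","properties":{"x":{"type":"number"},"y":{"type":"number"},"z":{"type":"number"},"ax":{"type":"number"},"ay":{"type":"number"},"az":{"type":"number"},"hand":{"type":"number"}}}},"grip_force":{"type":"number"}},"required":["plan"]}

```bash
mkdir -p pics
cat > h.py <<'E'
import numpy as np, cv2
from rig import monitor, imaging, r
def snap(n,f):
    im=imaging.grab_frame(n); cv2.imwrite(f'pics/{f}.png',im[:,:,::-1]); return im
def ray(n,u,v,z,ci=None):
    "world point at height z seen at pixel u,v"
    c=ci or imaging.camera_info(n); K,R,t=[np.array(c[k]) for k in('mtx','R','t')]
    d=R.T@np.linalg.solve(K,[u,v,1]); o=-R.T@t.ravel(); return o+d*(z-o[2])/d[2]
def proj(n,X,ci=None):
    c=ci or imaging.camera_info(n); K,R,t=[np.array(c[k]) for k in('mtx','R','t')]
    p=K@(R@np.array(X,float)+t.ravel()); return p[:2]/p[2]
E
python3 - <<'E'
from h import *
np.set_printoptions(precision=3,suppress=True)
for n in('scene','side','wrist'):
    snap(n,n+'0'); c=imaging.camera_info(n); R=np.array(c['R']);print(n,c['mtx'][0],-R.T@np.array(c['t']).ravel(),R[2])
print(monitor.sense())
a=cv2.imread('pics/scene0.png');b=cv2.imread('pics/side0.png')
E
```

```text
scene [429.189   0.    315.92 ] [  3.918 991.049 760.753] [ 0.472 -0.622 -0.625]
side [391.809   0.    323.272] [ 129.089 -413.088  612.882] [ 0.446  0.688 -0.573]
wrist [342.494   0.    317.954] [202.04  596.073 373.577] [ 0.275 -0.135 -0.952]
{'clock': 0.15, 'qpos': array([ 1.119,  0.354,  1.634, -0.   ,  1.155, -0.002]), 'qvel': array([-0.   , -0.002, -0.003,  0.   , -0.   , -0.   ]), 'joint_efforts': array([ -0.001, -60.564, -34.234,  -0.   ,   0.006,   0.   ]), 'eef_pos': array([271.571, 562.496, 230.705]), 'tcp_rot': array([-3.141,  0.   ,  2.692]), 'contact_force': array([-0.116, -0.476,  0.389]), 'wrist_torque': array([0.025, 0.04 , 0.034]), 'grasp_force': 0.0, 'opening': 0.9995830207483616}
```

View pics/scene0.png

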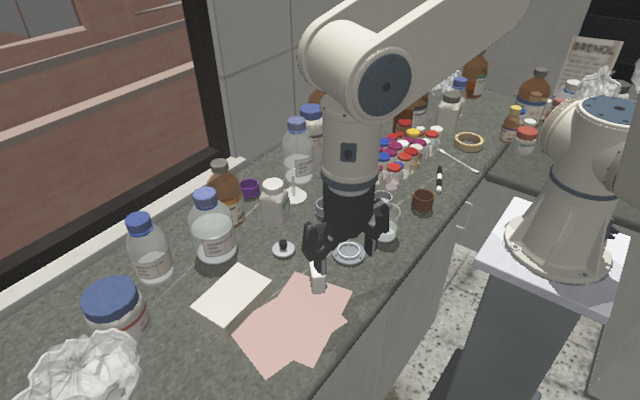

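View pics/side0.png

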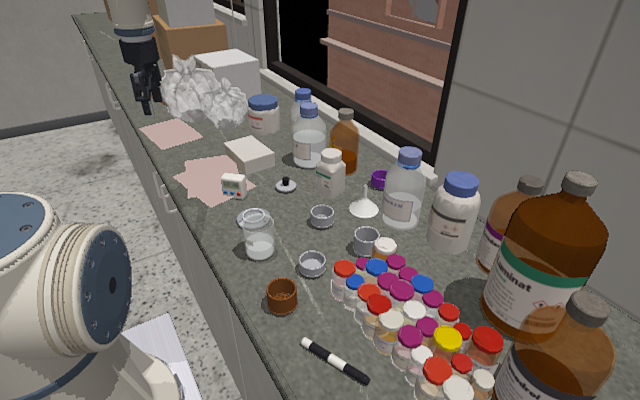

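View pics/wrist0.png

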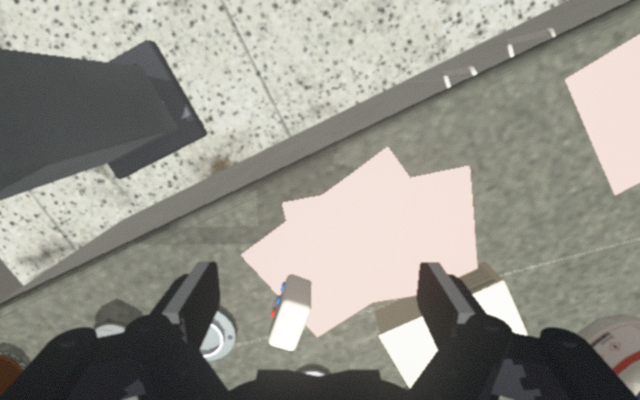

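Run:
```python
from h import *
b=cv2.imread('pics/side0.png')[160:320,215:425]
cv2.imwrite('pics/s0c.png',cv2.resize(b,None,fx=3.7,fy=3.7,interpolation=2))
for u,v,z in[(322,211,36),(366,235,48),(312,258,30),(281,290,48),(286,188,5),(248,215,18),(258,248,5),(233,196,3),(364,210,3)]: print(u,v,ray('side',u,v,z).round())
```

```text
322 211 [545. 234.  36.]
366 235 [573.  94.  48.]
312 258 [442. 111.  30.]
281 290 [339.  52.  48.]
286 188 [539. 413.   5.]
248 215 [393. 337.  18.]
258 248 [368. 226.   5.]
233 196 [399. 456.   3.]
364 210 [665. 217.   3.]
```

View pics/s0c.png

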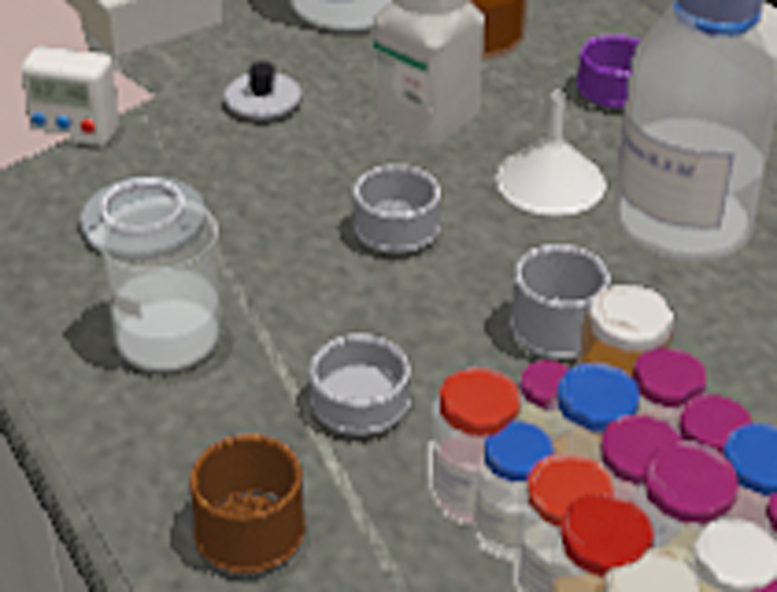

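```bash
cat >> h.py <<'E'
def fit(n,im,x,y,circ,w=14,step=1.,ci=None):
    "best centre for circles [(radius,z)]: mean image step across the projected outlines"
    c=ci or imaging.camera_info(n); K,R,t=[np.array(c[k]) for k in('mtx','R','t')]; t=t.ravel()
    g=cv2.GaussianBlur(cv2.cvtColor(im,cv2.COLOR_RGB2GRAY),(0,0),.8).astype(np.float32)
    a=np.linspace(0,2*np.pi,90,endpoint=False); best=(-1,)
    def smp(X,Y,rad,z):
        P=np.stack([X+rad*np.cos(a),Y+rad*np.sin(a),0*a+z])
        p=K@(R@P+t[:,None]); p=(p[:2]/p[2]).astype(np.float32)
        return cv2.remap(g,p[0][None],p[1][None],cv2.INTER_LINEAR)[0]
    for X in np.arange(x-w,x+w+.1,step):
        for Y in np.arange(y-w,y+w+.1,step):
            s=sum(np.minimum(abs(smp(X,Y,q+1.2,z)-smp(X,Y,q-1.2,z)),40).mean() for q,z in circ)/len(circ)
            if s>best[0]: best=(s,X,Y)
    return np.round(best,1)
CUP=lambda h:[(29,h),(25,h),(29,7)]
E
python3 - <<'E'
from h import *
im=cv2.imread('pics/side0.png')[:,:,::-1].copy()
for nm,x,y,h in[('pan',442,108,30),('fine',545,232,36),('coarse',573,95,48)]: print(nm,fit('side',im,x,y,CUP(h)))
print('lid',fit('side',im,541,415,[(29,12.5),(29,7)]), 'base',fit('side',im,395,330,[(42,10)],30))
for u,v,z in[(385,243,40),(343,268,45),(397,262,45),(376,267,45),(362,262,45),(403,225,0),(410,155,150)]: print(u,v,ray('side',u,v,z).round())
c=imaging.camera_info('wrist');s=monitor.sense();print(proj('wrist',s['eef_pos']),proj('wrist',s['eef_pos']+[0,0,-200]))
E
```

```text
pan [ 18.4 440.  107. ]
fine [ 12.8 545.  234. ]
coarse [ 15.5 576.   97. ]
lid [ 17.2 543.  422. ] base [ 17.3 404.  331. ]
385 243 [598.  58.  40.]
343 268 [473.  40.  45.]
397 262 [577.  -5.  45.]
376 267 [531.   7.  45.]
362 262 [516.  33.  45.]
403 225 [712. 119.   0.]
410 155 [770. 187. 150.]
[318.69030737 262.45842333] [318.6948093  167.81773606]
```

{"fn": "drive_tool", "kwargs": {"plan": [{"x": -7, "y": -6.74, "z": 1, "az": 6.6, "hand": 85}, {"x": -7, "y": -6.74, "z": 1, "az": 6.6, "hand": 85}, {"x": -7, "y": -6.74, "z": 1, "az": 6.6, "hand": 85}, {"x": -7, "y": -6.74, "z": 1, "az": 6.6, "hand": 85}, {"x": -7, "y": -6.74, "z": 1, "az": 6.6, "hand": 85}, {"x": -7, "y": -6.74, "z": 1, "az": 6.6, "hand": 85}, {"x": -7, "y": -6.74, "z": 1, "az": 6.6, "hand": 85}, {"x": -7, "y": -6.74, "z": 1, "az": 6.6, "hand": 85}]}}

```text
invalid input
```

{"fn": "drive_tool", "kwargs": {"plan": [{"x": -1.0, "y": -1.0, "z": 0.2, "ax": 0.0, "ay": 0.0, "az": 1.0, "hand": 85.0}], "grip_force": 40}}

```text
clock: 0.25
eef_pos: [287.6, 519.9, 224.7]
tcp_rot: [3.138, -0.001, 2.589]
contact_force: [1.8, -0.4, -0.0]
opening: 0.994
grasp_force: 0.0
```

```bash
cat >> h.py <<'E'
def delta(x,y,z,yaw=None):
    "shift and turn (move units) from the present pose to a tool-down TCP target"
    from scipy.spatial.transform import Rotation as Ro
    s=monitor.sense(); M=Ro.from_euler('xyz',s['tcp_rot'])
    d=M.inv().apply(np.array([x,y,z])-s['eef_pos'])/50
    a=np.zeros(3) if yaw is None else np.degrees((M.inv()*Ro.from_euler('xyz',[np.pi,0,yaw])).as_rotvec())/6
    print('xyz',d.round(3),'axyz',a.round(2),'pos',s['eef_pos'].round(1),s['tcp_rot'].round(3),'F',s['contact_force'].round(1),'open',round(s['opening']*85.4,1),'t',s['clock'])
E
python3 -c "
from h import *
delta(440,107,180,2.0)"
```

```text
xyz [-6.928 -5.434  0.864] axyz [ 0.03 -0.02  5.63] pos [287.6 519.9 224.7] [ 3.138e+00 -1.000e-03  2.589e+00] F [ 1.8 -0.4 -0. ] open 84.9 t 0.25
```

{"fn": "drive_tool", "kwargs": {"plan": [{"x": -6.93, "y": -5.43, "z": 0.86, "ax": 0.0, "ay": 0.0, "az": 5.6, "hand": 85.0}, {"x": -6.93, "y": -5.43, "z": 0.86, "ax": 0.0, "ay": 0.0, "az": 5.6, "hand": 85.0}, {"x": -6.93, "y": -5.43, "z": 0.86, "ax": 0.0, "ay": 0.0, "az": 5.6, "hand": 85.0}, {"x": -6.93, "y": -5.43, "z": 0.86, "ax": 0.0, "ay": 0.0, "az": 5.6, "hand": 85.0}, {"x": -6.93, "y": -5.43, "z": 0.86, "ax": 0.0, "ay": 0.0, "az": 5.6, "hand": 85.0}, {"x": -6.93, "y": -5.43, "z": 0.86, "ax": 0.0, "ay": 0.0, "az": 5.6, "hand": 85.0}, {"x": -6.93, "y": -5.43, "z": 0.86, "ax": 0.0, "ay": 0.0, "az": 5.6, "hand": 85.0}, {"x": -6.93, "y": -5.43, "z": 0.86, "ax": 0.0, "ay": 0.0, "az": 5.6, "hand": 85.0}]}}

```text
clock: 1.05
eef_pos: [425.4, 140.4, 185.3]
tcp_rot: [3.141, 0.0, 2.001]
contact_force: [1.8, 0.6, -1.1]
opening: 0.999
grasp_force: 0.0
```

{"fn": "drive_tool", "kwargs": {"plan": [{"x": -0.7, "y": 0.0, "z": 0.7, "ax": 0.0, "ay": 0.0, "az": 0.0, "hand": 85.0}, {"x": -0.7, "y": 0.0, "z": 0.7, "ax": 0.0, "ay": 0.0, "az": 0.0, "hand": 85.0}, {"x": -0.7, "y": 0.0, "z": 0.7, "ax": 0.0, "ay": 0.0, "az": 0.0, "hand": 85.0}]}}

```text
clock: 1.35
eef_pos: [439.3, 109.9, 149.8]
tcp_rot: [-3.14, -0.001, 1.998]
contact_force: [0.1, 0.2, -0.1]
opening: 0.992
grasp_force: 0.0
```

```bash
cat > look.py <<'E'
import sys
from h import *
# name x y circles ; wrist look
def look(f,*objs):
    c=imaging.camera_info('wrist'); im=snap('wrist',f)
    for nm,x,y,ci in objs: print(nm,fit('wrist',im,x,y,ci,12,1.,c), proj('wrist',[x,y,ci[0][1]],c).round())
E
python3 - <<'E'
from look import *
look('w1',('pan',440,107,CUP(30)))
E
```

```text
pan [ 30.8 443.  107. ] [317. 194.]
```

View pics/w1.png

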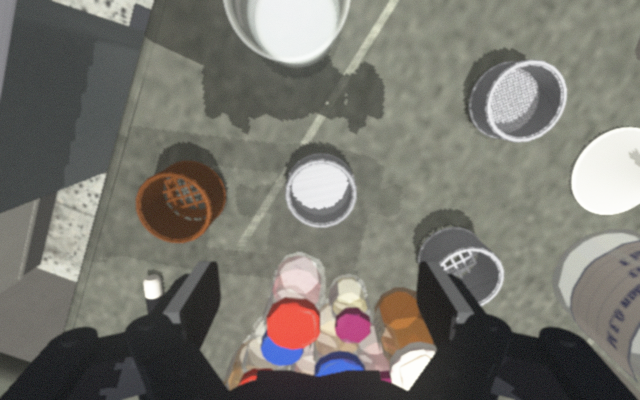

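```bash
python3 -c "
from h import *
delta(443,107,1,2.0)"
```

```text
xyz [-0.097  0.031  2.991] axyz [-0. -0. -0.] pos [439.7 110.8 150.5] [-3.141 -0.     2.   ] F [ 0.7  2.  -0.2] open 84.9 t 1.4
```

{"fn": "drive_tool", "kwargs": {"plan": [{"x": -0.1, "y": 0.03, "z": 1.0, "ax": 0.0, "ay": 0.0, "az": 0.0, "hand": 85.0}, {"x": -0.1, "y": 0.03, "z": 2.0, "ax": 0.0, "ay": 0.0, "az": 0.0, "hand": 85.0}, {"x": -0.1, "y": 0.03, "z": 2.6, "ax": 0.0, "ay": 0.0, "az": 0.0, "hand": 85.0}, {"x": -0.1, "y": 0.03, "z": 2.97, "ax": 0.0, "ay": 0.0, "az": 0.0, "hand": 85.0}, {"x": -0.1, "y": 0.03, "z": 2.97, "ax": 0.0, "ay": 0.0, "az": 0.0, "hand": 70.0}, {"x": -0.1, "y": 0.03, "z": 2.97, "ax": 0.0, "ay": 0.0, "az": 0.0, "hand": 50.0}, {"x": -0.1, "y": 0.03, "z": 2.97, "ax": 0.0, "ay": 0.0, "az": 0.0, "hand": 50.0}, {"x": -0.1, "y": 0.03, "z": 2.97, "ax": 0.0, "ay": 0.0, "az": 0.0, "hand": 50.0}], "grip_force": 40}}

```text
clock: 2.2
eef_pos: [444.3, 107.3, 3.4]
tcp_rot: [3.139, 0.001, 2.001]
contact_force: [-0.7, 0.8, -0.5]
opening: 0.673
grasp_force: 42.7
```

{"fn": "drive_tool", "kwargs": {"plan": [{"x": 0.0, "y": 0.0, "z": 0.0, "ax": 0.0, "ay": 0.0, "az": 0.0, "hand": 50.0}, {"x": 0.0, "y": 0.0, "z": 0.0, "ax": 0.0, "ay": 0.0, "az": 0.0, "hand": 50.0}, {"x": 0.0, "y": 0.0, "z": 0.0, "ax": 0.0, "ay": 0.0, "az": 0.0, "hand": 50.0}]}}

```text
clock: 2.5
eef_pos: [444.2, 107.1, 3.1]
tcp_rot: [3.139, 0.0, 2.0]
contact_force: [-1.0, 2.2, 9.3]
opening: 0.672
grasp_force: 43.6
```

{"fn": "drive_tool", "kwargs": {"plan": [{"x": 0.0, "y": 0.0, "z": -0.3, "ax": 0.0, "ay": 0.0, "az": 0.0, "hand": 50.0}, {"x": 0.0, "y": 0.0, "z": -1.0, "ax": 0.0, "ay": 0.0, "az": 0.0, "hand": 50.0}, {"x": 0.0, "y": 0.0, "z": -2.0, "ax": 0.0, "ay": 0.0, "az": 0.0, "hand": 50.0}, {"x": 0.0, "y": 0.0, "z": -3.0, "ax": 0.0, "ay": 0.0, "az": 0.0, "hand": 50.0}, {"x": 1.0, "y": 0.4, "z": -3.2, "ax": 0.0, "ay": 0.0, "az": 0.0, "hand": 50.0}, {"x": 2.0, "y": 0.8, "z": -3.2, "ax": 0.0, "ay": 0.0, "az": 0.0, "hand": 50.0}, {"x": 2.5, "y": 1.0, "z": -3.2, "ax": 0.0, "ay": 0.0, "az": 0.0, "hand": 50.0}, {"x": 2.5, "y": 1.0, "z": -3.2, "ax": 0.0, "ay": 0.0, "az": 0.0, "hand": 50.0}]}}

```text
clock: 3.3
eef_pos: [436.9, 244.9, 163.0]
tcp_rot: [3.138, -0.001, 2.003]
contact_force: [-0.4, -0.9, -0.4]
opening: 0.672
grasp_force: 43.3
```

Run:
```python
from look import *
look('w2',('base',404,331,[(42,10),(28,18),(25,18)]),('basecollar',404,331,[(28,18),(25,18)]),('fine',545,234,CUP(36)))
s=monitor.sense();p=s['eef_pos'];print(fit('wrist',cv2.imread('pics/w2.png')[:,:,::-1].copy(),p[0],p[1],[(29,p[2]+27),(25,p[2]+27)],10))
delta(404,331,40,2.0)
```

```text
base [ 35.3 407.  332. ] [325.  69.]
basecollar [ 38.6 407.  332. ] [325.  69.]
fine [ 24.1 548.  234. ] [425. 249.]
[ 29.  436.4 242.8]
xyz [1.873 0.149 2.449] axyz [ 0.01 -0.    0.03] pos [436.4 242.8 162.4] [ 3.14  -0.     2.004] F [ 0.4 -0.9 -1.5] open 57.1 t 3.35
```

View pics/w2.png

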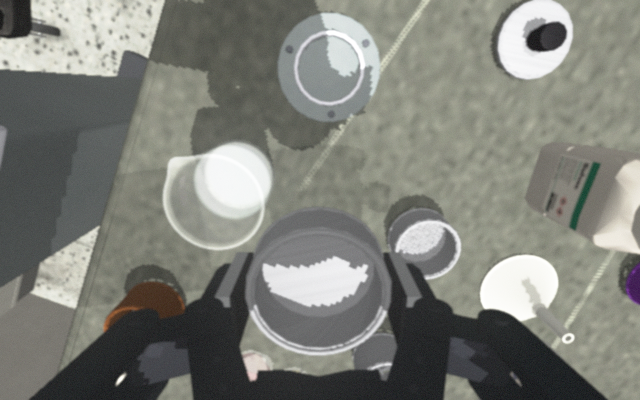

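{"fn": "drive_tool", "kwargs": {"plan": [{"x": 1.0, "y": 0.1, "z": 0.0, "ax": 0.0, "ay": 0.0, "az": 0.0, "hand": 50.0}, {"x": 1.87, "y": 0.21, "z": 0.0, "ax": 0.0, "ay": 0.0, "az": 0.0, "hand": 50.0}, {"x": 1.87, "y": 0.21, "z": 0.8, "ax": 0.0, "ay": 0.0, "az": 0.03, "hand": 50.0}, {"x": 1.87, "y": 0.21, "z": 1.6, "ax": 0.0, "ay": 0.0, "az": 0.03, "hand": 50.0}, {"x": 1.87, "y": 0.21, "z": 2.3, "ax": 0.0, "ay": 0.0, "az": 0.03, "hand": 50.0}, {"x": 1.87, "y": 0.21, "z": 2.7, "ax": 0.0, "ay": 0.0, "az": 0.03, "hand": 50.0}, {"x": 1.87, "y": 0.21, "z": 2.7, "ax": 0.0, "ay": 0.0, "az": 0.03, "hand": 50.0}]}}

```text
clock: 4.05
eef_pos: [405.5, 327.9, 24.5]
tcp_rot: [-3.136, 0.002, 1.997]
contact_force: [0.1, -0.3, -0.6]
opening: 0.669
grasp_force: 43.3
```

Run:
```python
from h import *
delta(407,332,14,2.0)
```

```text
xyz [0.063 0.062 0.21 ] axyz [-0.05  0.02 -0.03] pos [405.5 327.9  24.5] [-3.136e+00  2.000e-03  1.997e+00] F [ 0.1 -0.3 -0.6] open 57.2 t 4.05
```

{"fn": "drive_tool", "kwargs": {"plan": [{"x": 0.03, "y": 0.03, "z": 0.0, "ax": 0.0, "ay": 0.0, "az": 0.0, "hand": 50.0}, {"x": 0.03, "y": 0.03, "z": 0.0, "ax": 0.0, "ay": 0.0, "az": 0.0, "hand": 50.0}, {"x": 0.03, "y": 0.03, "z": 0.0, "ax": 0.0, "ay": 0.0, "az": 0.0, "hand": 50.0}]}}

```text
clock: 4.35
eef_pos: [408.9, 332.9, 28.3]
tcp_rot: [3.139, -0.001, 1.997]
contact_force: [-0.2, 0.6, -0.2]
opening: 0.671
grasp_force: 43.3
```

Run:
```python
from h import *
delta(407,332,14,2.0)
```

```text
xyz [-0.002 -0.042  0.287] axyz [ 0.02 -0.01 -0.03] pos [408.9 332.9  28.3] [ 3.139e+00 -1.000e-03  1.997e+00] F [-0.2  0.6 -0.2] open 57.3 t 4.35
```

{"fn": "drive_tool", "kwargs": {"plan": [{"x": 0.0, "y": -0.03, "z": 0.1, "ax": 0.0, "ay": 0.0, "az": 0.0, "hand": 50.0}, {"x": 0.0, "y": -0.03, "z": 0.18, "ax": 0.0, "ay": 0.0, "az": 0.0, "hand": 50.0}, {"x": 0.0, "y": -0.03, "z": 0.24, "ax": 0.0, "ay": 0.0, "az": 0.0, "hand": 50.0}, {"x": 0.0, "y": -0.03, "z": 0.28, "ax": 0.0, "ay": 0.0, "az": 0.0, "hand": 50.0}, {"x": 0.0, "y": -0.03, "z": 0.28, "ax": 0.0, "ay": 0.0, "az": 0.0, "hand": 50.0}]}}

```text
clock: 4.85
eef_pos: [406.4, 331.7, 14.0]
tcp_rot: [-3.141, 0.0, 1.998]
contact_force: [-4.8, -4.3, 20.4]
opening: 0.67
grasp_force: 45.2
```

{"fn": "drive_tool", "kwargs": {"plan": [{"x": 0.0, "y": 0.0, "z": -0.01, "ax": 0.0, "ay": 0.0, "az": 0.0, "hand": 60.0}, {"x": 0.0, "y": 0.0, "z": -0.01, "ax": 0.0, "ay": 0.0, "az": 0.0, "hand": 70.0}, {"x": 0.0, "y": 0.0, "z": -0.01, "ax": 0.0, "ay": 0.0, "az": 0.0, "hand": 85.0}, {"x": 0.0, "y": 0.0, "z": -0.01, "ax": 0.0, "ay": 0.0, "az": 0.0, "hand": 85.0}, {"x": 0.0, "y": 0.0, "z": -0.5, "ax": 0.0, "ay": 0.0, "az": 0.0, "hand": 85.0}, {"x": 0.0, "y": 0.0, "z": -1.4, "ax": 0.0, "ay": 0.0, "az": 0.0, "hand": 85.0}, {"x": 0.0, "y": 0.0, "z": -2.4, "ax": 0.0, "ay": 0.0, "az": 0.0, "hand": 85.0}, {"x": 0.0, "y": 0.0, "z": -2.8, "ax": 0.0, "ay": 0.0, "az": 0.0, "hand": 85.0}]}}

```text
clock: 5.65
eef_pos: [408.0, 333.0, 156.9]
tcp_rot: [3.137, -0.001, 1.998]
contact_force: [1.1, 0.1, -0.4]
opening: 0.995
grasp_force: 0.0
```

{"fn": "drive_tool", "kwargs": {"plan": [{"x": -1.0, "y": 0.5, "z": 0.0, "ax": 0.0, "ay": 0.0, "az": 0.0, "hand": 85.0}, {"x": -2.0, "y": 1.0, "z": 0.0, "ax": 0.0, "ay": 0.0, "az": 0.0, "hand": 85.0}, {"x": -2.0, "y": 1.0, "z": 0.0, "ax": 0.0, "ay": 0.0, "az": 0.0, "hand": 85.0}, {"x": -2.0, "y": 1.0, "z": 0.0, "ax": 0.0, "ay": 0.0, "az": 0.0, "hand": 85.0}]}}

```text
clock: 6.05
eef_pos: [494.5, 260.3, 152.6]
tcp_rot: [-3.141, 0.0, 1.995]
contact_force: [-0.7, 0.2, 0.0]
opening: 0.995
grasp_force: 0.0
```

Run:
```python
from look import *
look('w3',('panseated',407,332,[(29,41),(25,41)]),('fine',548,234,CUP(36)))
delta(548,234,8,2.0)
```

```text
panseated [ 26.1 406.  333. ] [244.  52.]
fine [ 28. 547. 234.] [363. 244.]
xyz [-0.944  0.777  2.888] axyz [-0.01 -0.   -0.04] pos [493.3 261.  152.4] [-3.141 -0.     1.996] F [-1.  -0.4 -0. ] open 85.1 t 6.1
```

View pics/w3.png

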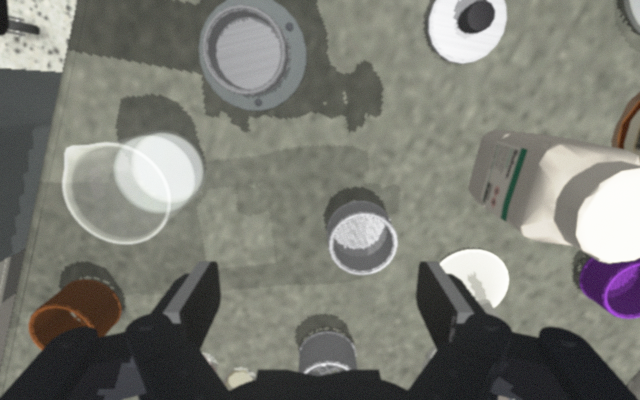

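{"fn": "drive_tool", "kwargs": {"plan": [{"x": -0.6, "y": 0.5, "z": 0.0, "ax": 0.0, "ay": 0.0, "az": 0.0, "hand": 85.0}, {"x": -0.94, "y": 0.77, "z": 0.6, "ax": 0.0, "ay": 0.0, "az": 0.0, "hand": 85.0}, {"x": -0.94, "y": 0.77, "z": 1.5, "ax": 0.0, "ay": 0.0, "az": 0.0, "hand": 85.0}, {"x": -0.94, "y": 0.77, "z": 2.3, "ax": 0.0, "ay": 0.0, "az": 0.0, "hand": 85.0}, {"x": -0.94, "y": 0.77, "z": 2.85, "ax": 0.0, "ay": 0.0, "az": 0.0, "hand": 85.0}, {"x": -0.94, "y": 0.77, "z": 2.85, "ax": 0.0, "ay": 0.0, "az": 0.0, "hand": 85.0}, {"x": -0.94, "y": 0.77, "z": 2.85, "ax": 0.0, "ay": 0.0, "az": 0.0, "hand": 60.0}, {"x": -0.94, "y": 0.77, "z": 2.85, "ax": 0.0, "ay": 0.0, "az": 0.0, "hand": 50.0}]}}

```text
clock: 6.9
eef_pos: [548.6, 235.7, 12.1]
tcp_rot: [3.139, -0.0, 1.998]
contact_force: [-1.0, -0.5, 0.1]
opening: 0.69
grasp_force: 0.5
```

{"fn": "drive_tool", "kwargs": {"plan": [{"x": 0.0, "y": 0.0, "z": 0.0, "ax": 0.0, "ay": 0.0, "az": 0.0, "hand": 50.0}, {"x": 0.0, "y": 0.0, "z": 0.0, "ax": 0.0, "ay": 0.0, "az": 0.0, "hand": 50.0}, {"x": 0.0, "y": 0.0, "z": 0.0, "ax": 0.0, "ay": 0.0, "az": 0.0, "hand": 50.0}, {"x": 0.0, "y": 0.0, "z": 0.0, "ax": 0.0, "ay": 0.0, "az": 0.0, "hand": 50.0}]}}

```text
clock: 7.3
eef_pos: [549.1, 235.6, 12.4]
tcp_rot: [3.138, -0.0, 1.997]
contact_force: [-2.8, 2.8, 9.3]
opening: 0.656
grasp_force: 42.7
```

Run:
```python
from h import *
delta(407,332.5,90,2.0)
```

```text
xyz [ 2.941 -1.78  -1.556] axyz [ 0.03 -0.   -0.03] pos [549.1 235.6  12.4] [ 3.138 -0.     1.997] F [-2.8  2.8  9.3] open 56.0 t 7.3
```

{"fn": "drive_tool", "kwargs": {"plan": [{"x": 0.0, "y": 0.0, "z": -0.3, "ax": 0.0, "ay": 0.0, "az": 0.0, "hand": 50.0}, {"x": 0.0, "y": 0.0, "z": -1.2, "ax": 0.0, "ay": 0.0, "az": 0.0, "hand": 50.0}, {"x": 0.0, "y": 0.0, "z": -2.2, "ax": 0.0, "ay": 0.0, "az": 0.0, "hand": 50.0}, {"x": 0.6, "y": -0.4, "z": -2.4, "ax": 0.0, "ay": 0.0, "az": 0.0, "hand": 50.0}, {"x": 1.3, "y": -0.8, "z": -2.4, "ax": 0.0, "ay": 0.0, "az": 0.0, "hand": 50.0}, {"x": 1.5, "y": -1.78, "z": -2.4, "ax": 0.0, "ay": 0.0, "az": 0.0, "hand": 50.0}, {"x": 1.5, "y": -1.78, "z": -2.4, "ax": 0.0, "ay": 0.0, "az": 0.0, "hand": 50.0}, {"x": 1.5, "y": -1.78, "z": -2.4, "ax": 0.0, "ay": 0.0, "az": 0.0, "hand": 50.0}]}}

```text
clock: 8.1
eef_pos: [435.1, 265.9, 131.6]
tcp_rot: [3.141, 0.0, 1.999]
contact_force: [0.6, 0.3, -1.9]
opening: 0.654
grasp_force: 43.4
```

Run:
```python
from look import *
s=monitor.sense()['eef_pos']
look('w4',('panseated',407,332,[(29,41),(25,41)]),('held',s[0],s[1],[(29,s[2]+23.6),(25,s[2]+23.6)]))
delta(406.5,332.5,55,2.0)
```

```text
panseated [ 25.7 406.  332. ] [320.  97.]
held [ 30.5 436.1 264.9] [317. 291.]
xyz [ 1.451e+00 -1.000e-03  1.534e+00] axyz [ 0.02 -0.   -0.02] pos [436.5 266.4 131.7] [ 3.139 -0.     1.998] F [ 0.2  0.8 -1. ] open 56.1 t 8.15
```

View pics/w4.png

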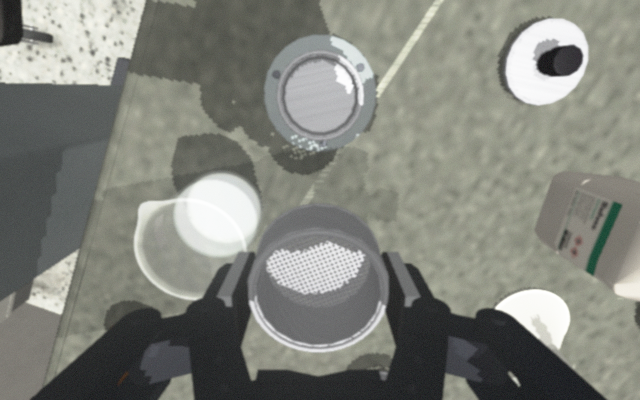

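{"fn": "drive_tool", "kwargs": {"plan": [{"x": 0.9, "y": 0.0, "z": 0.0, "ax": 0.0, "ay": 0.0, "az": 0.0, "hand": 50.0}, {"x": 1.47, "y": 0.0, "z": 0.4, "ax": 0.0, "ay": 0.0, "az": 0.0, "hand": 50.0}, {"x": 1.47, "y": 0.0, "z": 1.1, "ax": 0.0, "ay": 0.0, "az": 0.0, "hand": 50.0}, {"x": 1.47, "y": 0.0, "z": 1.45, "ax": 0.0, "ay": 0.0, "az": 0.0, "hand": 50.0}, {"x": 1.47, "y": 0.0, "z": 1.45, "ax": 0.0, "ay": 0.0, "az": 0.0, "hand": 50.0}, {"x": 1.47, "y": 0.0, "z": 1.45, "ax": 0.0, "ay": 0.0, "az": 0.0, "hand": 50.0}, {"x": 1.47, "y": 0.0, "z": 1.45, "ax": 0.0, "ay": 0.0, "az": 0.0, "hand": 50.0}]}}

```text
clock: 8.85
eef_pos: [406.9, 333.6, 59.2]
tcp_rot: [3.139, -0.001, 1.997]
contact_force: [0.1, 0.6, -1.1]
opening: 0.655
grasp_force: 43.4
```

Run:
```python
from h import *
delta(406.8,333.2,46.4,2.0)
```

```text
xyz [-0.006 -0.005  0.255] axyz [ 0.02 -0.01 -0.03] pos [406.9 333.6  59.2] [ 3.139e+00 -1.000e-03  1.997e+00] F [ 0.1  0.6 -1.1] open 55.9 t 8.85
```

{"fn": "drive_tool", "kwargs": {"plan": [{"x": 0.0, "y": 0.0, "z": 0.08, "ax": 0.0, "ay": 0.0, "az": 0.0, "hand": 50.0}, {"x": 0.0, "y": 0.0, "z": 0.15, "ax": 0.0, "ay": 0.0, "az": 0.0, "hand": 50.0}, {"x": 0.0, "y": 0.0, "z": 0.2, "ax": 0.0, "ay": 0.0, "az": 0.0, "hand": 50.0}, {"x": 0.0, "y": 0.0, "z": 0.25, "ax": 0.0, "ay": 0.0, "az": 0.0, "hand": 50.0}, {"x": 0.0, "y": 0.0, "z": 0.25, "ax": 0.0, "ay": 0.0, "az": 0.0, "hand": 50.0}]}}

```text
clock: 9.35
eef_pos: [405.6, 333.0, 46.5]
tcp_rot: [3.141, 0.0, 1.998]
contact_force: [-3.7, -2.6, 16.5]
opening: 0.656
grasp_force: 45.1
```

Seated at the expected height (46.5). Release, rise and head to the coarse sieve.

{"fn": "drive_tool", "kwargs": {"plan": [{"x": 0.0, "y": 0.0, "z": -0.01, "ax": 0.0, "ay": 0.0, "az": 0.0, "hand": 60.0}, {"x": 0.0, "y": 0.0, "z": -0.01, "ax": 0.0, "ay": 0.0, "az": 0.0, "hand": 70.0}, {"x": 0.0, "y": 0.0, "z": -0.01, "ax": 0.0, "ay": 0.0, "az": 0.0, "hand": 85.0}, {"x": 0.0, "y": 0.0, "z": -0.01, "ax": 0.0, "ay": 0.0, "az": 0.0, "hand": 85.0}, {"x": 0.0, "y": 0.0, "z": -0.5, "ax": 0.0, "ay": 0.0, "az": 0.0, "hand": 85.0}, {"x": 0.0, "y": 0.0, "z": -1.4, "ax": 0.0, "ay": 0.0, "az": 0.0, "hand": 85.0}, {"x": 0.0, "y": 0.0, "z": -2.4, "ax": 0.0, "ay": 0.0, "az": 0.0, "hand": 85.0}, {"x": 0.0, "y": 0.0, "z": -2.4, "ax": 0.0, "ay": 0.0, "az": 0.0, "hand": 85.0}]}}

```text
clock: 10.15
eef_pos: [408.5, 335.4, 171.4]
tcp_rot: [3.132, -0.003, 1.998]
contact_force: [0.6, -0.4, 0.5]
opening: 0.995
grasp_force: 0.0
```

Run:
```python
from look import *
delta(555,145,150,2.0)
```

```text
xyz [-4.681  1.087  0.427] axyz [ 0.09 -0.02 -0.02] pos [408.5 335.4 171.4] [ 3.132e+00 -3.000e-03  1.998e+00] F [ 0.6 -0.4  0.5] open 85.0 t 10.15
```

{"fn": "drive_tool", "kwargs": {"plan": [{"x": -1.0, "y": 0.22, "z": 0.0, "ax": 0.0, "ay": 0.0, "az": 0.0, "hand": 85.0}, {"x": -1.9, "y": 0.44, "z": 0.1, "ax": 0.0, "ay": 0.0, "az": 0.0, "hand": 85.0}, {"x": -2.8, "y": 0.66, "z": 0.2, "ax": 0.0, "ay": 0.0, "az": 0.0, "hand": 85.0}, {"x": -3.8, "y": 0.9, "z": 0.4, "ax": 0.0, "ay": 0.0, "az": 0.0, "hand": 85.0}, {"x": -4.68, "y": 1.09, "z": 0.4, "ax": 0.0, "ay": 0.0, "az": 0.0, "hand": 85.0}, {"x": -4.68, "y": 1.09, "z": 0.4, "ax": 0.0, "ay": 0.0, "az": 0.0, "hand": 85.0}, {"x": -4.68, "y": 1.09, "z": 0.4, "ax": 0.0, "ay": 0.0, "az": 0.0, "hand": 85.0}]}}

```text
clock: 10.85
eef_pos: [551.9, 141.5, 144.6]
tcp_rot: [-3.14, -0.0, 1.995]
contact_force: [0.5, -0.3, -1.0]
opening: 0.995
grasp_force: 0.0
```

Run:
```python
from look import *
look('w5',('coarse',578,97,CUP(48)))
delta(578,97,18,2.0)
for u,v,z in []: pass
```

```text
coarse [ 28.5 579.   97. ] [325. 262.]
xyz [-1.049  0.115  2.534] axyz [-0.01 -0.01 -0.03] pos [551.3 142.4 144.7] [-3.140e+00 -1.000e-03  1.996e+00] F [-1.2 -0.1 -0. ] open 85.1 t 10.9
```

View pics/w5.png

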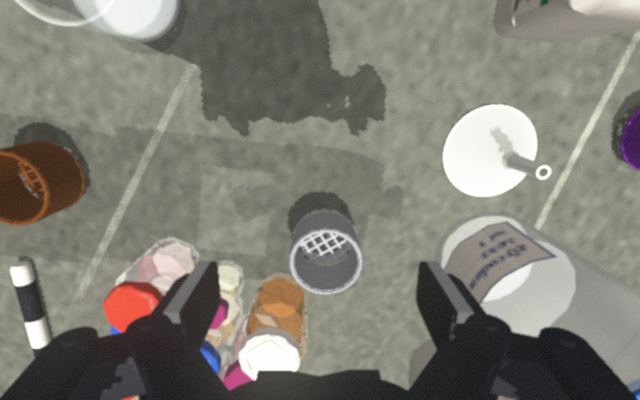

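Run:
```python
from h import *
np.set_printoptions(precision=1,suppress=True)
def Pm(n):
    c=imaging.camera_info(n); return np.array(c['mtx'])@np.c_[np.array(c['R']),np.array(c['t']).ravel()]
def tri(a,b):
    X=cv2.triangulatePoints(Pm('side'),Pm('wrist'),np.array(a,float),np.array(b,float))[:,0]; return X[:3]/X[3]
print('cap',tri((386,242),(271,353)),'red',tri((343,267),(134,305)))
for u,v in[(280,283),(505,245),(445,245),(565,260),(225,275)]: print(ray('wrist',u,v,0))
v=tri((386,242),(271,353))[:2]-[579,97]; print(v,np.hypot(*v),'best yaw for y axis perp', np.arctan2(v[1],v[0])%np.pi)
im=cv2.imread('pics/w5.png')[200:400,180:420]; cv2.imwrite('pics/w5c.png',cv2.resize(im,None,fx=3,fy=3,interpolation=2))
```

```text
cap [567.1  26.4  79.9] red [458.3  20.1  72.4]
[559.6  36.3   0. ]
[733.2 158.9   0. ]
[682.9 136.    0. ]
[793. 169.  -0.]
[508.7  22.7   0. ]
[-11.9 -70.6] 71.6059881039344 best yaw for y axis perp 1.4036523951028896
```

View pics/w5c.png

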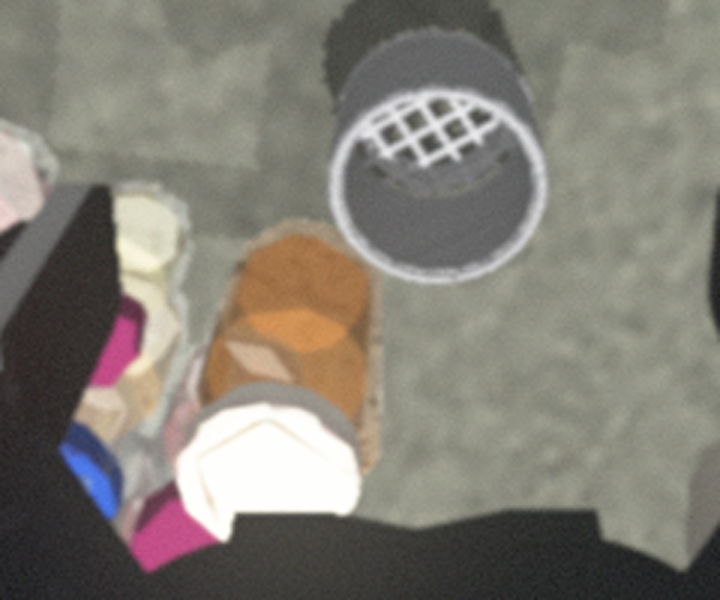

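{"fn": "drive_tool", "kwargs": {"plan": [{"x": -0.8, "y": 0.1, "z": 0.0, "ax": 0.0, "ay": 0.0, "az": 0.0, "hand": 85.0}, {"x": -1.06, "y": 0.13, "z": 0.5, "ax": 0.0, "ay": 0.0, "az": 0.0, "hand": 85.0}, {"x": -1.06, "y": 0.13, "z": 1.2, "ax": 0.0, "ay": 0.0, "az": 0.0, "hand": 85.0}, {"x": -1.06, "y": 0.13, "z": 2.0, "ax": 0.0, "ay": 0.0, "az": 0.0, "hand": 85.0}, {"x": -1.06, "y": 0.13, "z": 2.47, "ax": 0.0, "ay": 0.0, "az": 0.0, "hand": 85.0}, {"x": -1.06, "y": 0.13, "z": 2.47, "ax": 0.0, "ay": 0.0, "az": 0.0, "hand": 85.0}, {"x": -1.06, "y": 0.13, "z": 2.47, "ax": 0.0, "ay": 0.0, "az": 0.0, "hand": 60.0}, {"x": -1.06, "y": 0.13, "z": 2.47, "ax": 0.0, "ay": 0.0, "az": 0.0, "hand": 50.0}]}}

```text
clock: 11.7
eef_pos: [580.6, 97.8, 23.5]
tcp_rot: [3.14, 0.001, 1.999]
contact_force: [0.3, 0.9, 4.7]
opening: 0.69
grasp_force: 7.2
```

{"fn": "drive_tool", "kwargs": {"plan": [{"x": 0.0, "y": 0.0, "z": 0.0, "ax": 0.0, "ay": 0.0, "az": 0.0, "hand": 50.0}, {"x": 0.0, "y": 0.0, "z": 0.0, "ax": 0.0, "ay": 0.0, "az": 0.0, "hand": 50.0}, {"x": 0.0, "y": 0.0, "z": 0.0, "ax": 0.0, "ay": 0.0, "az": 0.0, "hand": 50.0}, {"x": 0.0, "y": 0.0, "z": 0.0, "ax": 0.0, "ay": 0.0, "az": 0.0, "hand": 50.0}]}}

```text
clock: 12.1
eef_pos: [580.9, 97.6, 23.8]
tcp_rot: [3.139, 0.0, 1.997]
contact_force: [-2.3, 3.3, 9.1]
opening: 0.668
grasp_force: 42.5
```

Run:
```python
from h import *
delta(406.5,333,190,2.0)
```

```text
xyz [ 5.728 -1.218 -3.328] axyz [ 0.03  0.   -0.03] pos [580.9  97.6  23.8] [3.139 0.    1.997] F [-2.3  3.3  9.1] open 57.1 t 12.1
```

{"fn": "drive_tool", "kwargs": {"plan": [{"x": 0.0, "y": 0.0, "z": -0.3, "ax": 0.0, "ay": 0.0, "az": 0.0, "hand": 50.0}, {"x": 0.0, "y": 0.0, "z": -1.2, "ax": 0.0, "ay": 0.0, "az": 0.0, "hand": 50.0}, {"x": 0.0, "y": 0.0, "z": -2.2, "ax": 0.0, "ay": 0.0, "az": 0.0, "hand": 50.0}, {"x": 0.3, "y": -0.1, "z": -3.0, "ax": 0.0, "ay": 0.0, "az": 0.0, "hand": 50.0}, {"x": 1.2, "y": -0.4, "z": -3.1, "ax": 0.0, "ay": 0.0, "az": 0.0, "hand": 50.0}, {"x": 2.1, "y": -0.7, "z": -3.1, "ax": 0.0, "ay": 0.0, "az": 0.0, "hand": 50.0}, {"x": 3.0, "y": -0.9, "z": -3.1, "ax": 0.0, "ay": 0.0, "az": 0.0, "hand": 50.0}, {"x": 3.9, "y": -1.2, "z": -3.1, "ax": 0.0, "ay": 0.0, "az": 0.0, "hand": 50.0}]}}

```text
clock: 12.9
eef_pos: [443.8, 250.9, 178.6]
tcp_rot: [3.139, -0.0, 1.997]
contact_force: [0.8, 1.4, -1.2]
opening: 0.667
grasp_force: 43.5
```

{"fn": "drive_tool", "kwargs": {"plan": [{"x": 0.2, "y": 0.0, "z": 0.0, "ax": 0.0, "ay": 0.0, "az": 0.0, "hand": 50.0}, {"x": 0.2, "y": 0.0, "z": 0.0, "ax": 0.0, "ay": 0.0, "az": 0.0, "hand": 50.0}, {"x": 0.2, "y": 0.0, "z": 0.0, "ax": 0.0, "ay": 0.0, "az": 0.0, "hand": 50.0}]}}

```text
clock: 13.2
eef_pos: [441.1, 258.4, 177.7]
tcp_rot: [3.14, 0.0, 1.998]
contact_force: [0.4, -0.3, -0.3]
opening: 0.671
grasp_force: 43.5
```

Run:
```python
from look import *
s=monitor.sense()['eef_pos']
look('w6',('fineseated',406,333,[(29,70),(25,70)]),('held',s[0],s[1],[(29,s[2]+24.2),(25,s[2]+24.2)]))
delta(406.5,333,100,2.0)
```

```text
fineseated [ 27.3 407.  332. ] [316.  81.]
held [ 32.  442.1 258.4] [317. 292.]
xyz [ 1.652 -0.014  1.548] axyz [ 0.01  0.   -0.03] pos [441.2 258.1 177.4] [3.141 0.    1.997] F [ 0.3 -0.4 -0.4] open 57.3 t 13.25
```

View pics/w6.png

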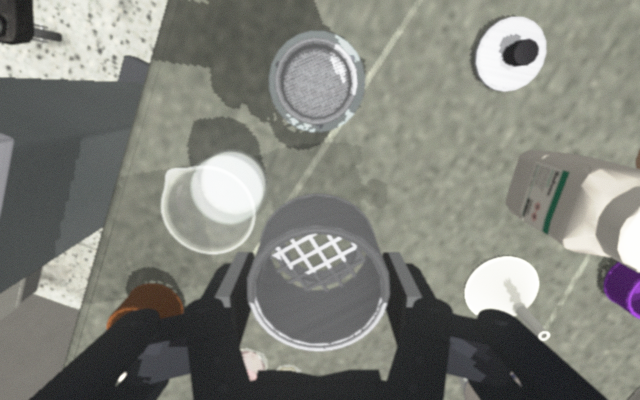

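{"fn": "drive_tool", "kwargs": {"plan": [{"x": 0.9, "y": -0.01, "z": 0.0, "ax": 0.0, "ay": 0.0, "az": 0.0, "hand": 50.0}, {"x": 1.65, "y": -0.01, "z": 0.2, "ax": 0.0, "ay": 0.0, "az": 0.0, "hand": 50.0}, {"x": 1.65, "y": -0.01, "z": 1.0, "ax": 0.0, "ay": 0.0, "az": 0.0, "hand": 50.0}, {"x": 1.65, "y": -0.01, "z": 1.53, "ax": 0.0, "ay": 0.0, "az": 0.0, "hand": 50.0}, {"x": 1.65, "y": -0.01, "z": 1.53, "ax": 0.0, "ay": 0.0, "az": 0.0, "hand": 50.0}, {"x": 1.65, "y": -0.01, "z": 1.53, "ax": 0.0, "ay": 0.0, "az": 0.0, "hand": 50.0}, {"x": 1.65, "y": -0.01, "z": 1.53, "ax": 0.0, "ay": 0.0, "az": 0.0, "hand": 50.0}]}}

```text
clock: 13.95
eef_pos: [407.2, 333.7, 101.8]
tcp_rot: [3.139, -0.0, 1.996]
contact_force: [0.7, 0.2, -0.4]
opening: 0.671
grasp_force: 43.6
```

Run:
```python
from h import *
delta(406.3,332.8,86.8,2.0)
```

```text
xyz [-0.009 -0.025  0.301] axyz [ 0.02 -0.   -0.04] pos [407.2 333.7 101.8] [ 3.139 -0.     1.996] F [ 0.7  0.2 -0.4] open 57.3 t 13.95
```

{"fn": "drive_tool", "kwargs": {"plan": [{"x": 0.0, "y": -0.01, "z": 0.1, "ax": 0.0, "ay": 0.0, "az": 0.0, "hand": 50.0}, {"x": 0.0, "y": -0.01, "z": 0.18, "ax": 0.0, "ay": 0.0, "az": 0.0, "hand": 50.0}, {"x": 0.0, "y": -0.01, "z": 0.24, "ax": 0.0, "ay": 0.0, "az": 0.0, "hand": 50.0}, {"x": 0.0, "y": -0.01, "z": 0.28, "ax": 0.0, "ay": 0.0, "az": 0.0, "hand": 50.0}, {"x": 0.0, "y": -0.01, "z": 0.3, "ax": 0.0, "ay": 0.0, "az": 0.0, "hand": 50.0}, {"x": 0.0, "y": -0.01, "z": 0.3, "ax": 0.0, "ay": 0.0, "az": 0.0, "hand": 50.0}]}}

```text
clock: 14.55
eef_pos: [405.4, 333.6, 86.9]
tcp_rot: [3.141, -0.0, 1.998]
contact_force: [-5.1, -3.9, 20.2]
opening: 0.672
grasp_force: 45.3
```

Seated at 86.9. Release, rise.

{"fn": "drive_tool", "kwargs": {"plan": [{"x": 0.0, "y": 0.0, "z": -0.01, "ax": 0.0, "ay": 0.0, "az": 0.0, "hand": 60.0}, {"x": 0.0, "y": 0.0, "z": -0.01, "ax": 0.0, "ay": 0.0, "az": 0.0, "hand": 70.0}, {"x": 0.0, "y": 0.0, "z": -0.01, "ax": 0.0, "ay": 0.0, "az": 0.0, "hand": 85.0}, {"x": 0.0, "y": 0.0, "z": -0.01, "ax": 0.0, "ay": 0.0, "az": 0.0, "hand": 85.0}, {"x": 0.0, "y": 0.0, "z": -0.5, "ax": 0.0, "ay": 0.0, "az": 0.0, "hand": 85.0}, {"x": 0.0, "y": 0.0, "z": -1.3, "ax": 0.0, "ay": 0.0, "az": 0.0, "hand": 85.0}, {"x": 0.0, "y": 0.0, "z": -1.9, "ax": 0.0, "ay": 0.0, "az": 0.0, "hand": 85.0}, {"x": 0.0, "y": 0.0, "z": -1.9, "ax": 0.0, "ay": 0.0, "az": 0.0, "hand": 85.0}]}}

```text
clock: 15.35
eef_pos: [407.3, 335.1, 184.3]
tcp_rot: [3.135, -0.002, 1.997]
contact_force: [0.9, 0.7, 0.6]
opening: 0.996
grasp_force: 0.0
```

Run:
```python
from look import *
im=cv2.imread('pics/w6.png')[:,:,::-1].copy()
delta(545,395,140,2.0)
```

```text
xyz [-0.05   2.998  0.905] axyz [ 0.06 -0.02 -0.02] pos [407.3 335.1 184.3] [ 3.135e+00 -2.000e-03  1.997e+00] F [0.9 0.7 0.6] open 85.0 t 15.35
```

{"fn": "drive_tool", "kwargs": {"plan": [{"x": -0.05, "y": 1.0, "z": 0.0, "ax": 0.0, "ay": 0.0, "az": 0.0, "hand": 85.0}, {"x": -0.05, "y": 2.0, "z": 0.2, "ax": 0.0, "ay": 0.0, "az": 0.0, "hand": 85.0}, {"x": -0.05, "y": 3.0, "z": 0.6, "ax": 0.0, "ay": 0.0, "az": 0.0, "hand": 60.0}, {"x": -0.05, "y": 3.0, "z": 0.9, "ax": 0.0, "ay": 0.0, "az": 0.0, "hand": 60.0}, {"x": -0.05, "y": 3.0, "z": 0.9, "ax": 0.0, "ay": 0.0, "az": 0.0, "hand": 60.0}, {"x": -0.05, "y": 3.0, "z": 0.9, "ax": 0.0, "ay": 0.0, "az": 0.0, "hand": 60.0}]}}

```text
clock: 15.95
eef_pos: [541.3, 392.3, 134.2]
tcp_rot: [-3.138, 0.001, 1.997]
contact_force: [0.5, -0.6, 0.6]
opening: 0.704
grasp_force: 0.0
```

Run:
```python
from look import *
look('w7',('lid',545,422,[(29,12.5),(29,7)]),('knob',545,422,[(10,34)]))
delta(545,422,15,2.0)
a=cv2.imread('pics/w7.png'); b=snap('side','s7')[160:310,180:420,::-1]
cv2.imwrite('pics/w7b.png',np.vstack([cv2.resize(a,(480,300)),cv2.resize(b,(480,300))]))
```

```text
lid [ 39.9 545.  420. ] [338. 158.]
knob [ 40. 544. 421.] [340. 164.]
xyz [0.506 0.308 2.405] axyz [-0.01  0.   -0.02] pos [541.6 392.7 135.3] [-3.14   0.     1.998] F [-0.8 -0.1  0.5] open 59.9 t 16.0
```

View pics/w7b.png

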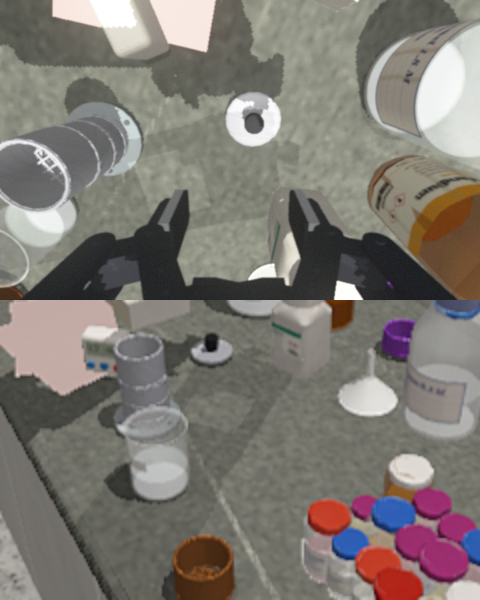

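Run:
```python
from h import *
for u,v in[(365,265),(387,255),(410,250)]:
    p=ray('wrist',u,v,0); d=p[:2]-[545,420.5]; print(p.round(), 'tool xy',(d@[-.416,.909]).round(),(d@[.909,.416]).round())
c=[imaging.camera_info(n) for n in('side','wrist')]
P=[np.array(q['mtx'])@np.c_[np.array(q['R']),np.array(q['t']).ravel()] for q in c]
# cap centre: side crop (297,5 of lower panel)/2+... ; wrist panel (268,290)
X=cv2.triangulatePoints(*P,np.array([180+300/2,160+5/2.]),np.array([268*4/3,290*4/3.]))[:,0];print((X/X[3]).round())
```

```text
[613. 342.   0.] tool xy -100.0 29.0
[626. 359.   0.] tool xy -90.0 48.0
[643. 372.   0.] tool xy -85.0 69.0
[612. 310. 112.   1.]
```

{"fn": "drive_tool", "kwargs": {"plan": [{"x": 0.48, "y": 0.3, "z": 0.4, "ax": 0.0, "ay": 0.0, "az": 0.0, "hand": 50.0}, {"x": 0.48, "y": 0.3, "z": 1.2, "ax": 0.0, "ay": 0.0, "az": 0.0, "hand": 50.0}, {"x": 0.48, "y": 0.3, "z": 1.9, "ax": 0.0, "ay": 0.0, "az": 0.0, "hand": 50.0}, {"x": 0.48, "y": 0.3, "z": 2.3, "ax": 0.0, "ay": 0.0, "az": 0.0, "hand": 50.0}, {"x": 0.48, "y": 0.3, "z": 2.3, "ax": 0.0, "ay": 0.0, "az": 0.0, "hand": 50.0}, {"x": 0.48, "y": 0.3, "z": 2.3, "ax": 0.0, "ay": 0.0, "az": 0.0, "hand": 50.0}, {"x": 0.48, "y": 0.3, "z": 2.3, "ax": 0.0, "ay": 0.0, "az": 0.0, "hand": 50.0}]}}

```text
clock: 16.75
eef_pos: [547.5, 422.2, 22.8]
tcp_rot: [3.138, -0.001, 1.998]
contact_force: [-0.5, 0.1, 1.1]
opening: 0.586
grasp_force: 0.0
```

Run:
```python
from look import *
look('w8',('knob',545,421,[(10,34)]),('lid',545,421,[(29,12.5)]))
delta(545,420.5,15,2.0)
```

```text
knob [ 31.5 545.  422. ] [311. 275.]
lid [ 35.3 545.  421. ] [311. 253.]
xyz [-0.009 -0.061  0.155] axyz [ 0.03 -0.01 -0.02] pos [547.6 422.1  22.7] [ 3.138e+00 -1.000e-03  1.998e+00] F [0.1 0.7 0.7] open 49.9 t 16.8
```

{"fn": "drive_tool", "kwargs": {"plan": [{"x": -0.01, "y": -0.06, "z": 0.07, "ax": 0.0, "ay": 0.0, "az": 0.0, "hand": 50.0}, {"x": -0.01, "y": -0.06, "z": 0.14, "ax": 0.0, "ay": 0.0, "az": 0.0, "hand": 40.0}, {"x": -0.01, "y": -0.06, "z": 0.14, "ax": 0.0, "ay": 0.0, "az": 0.0, "hand": 25.0}, {"x": -0.01, "y": -0.06, "z": 0.14, "ax": 0.0, "ay": 0.0, "az": 0.0, "hand": 12.0}, {"x": -0.01, "y": -0.06, "z": 0.14, "ax": 0.0, "ay": 0.0, "az": 0.0, "hand": 12.0}, {"x": -0.01, "y": -0.06, "z": 0.14, "ax": 0.0, "ay": 0.0, "az": 0.0, "hand": 12.0}, {"x": -0.01, "y": -0.06, "z": 0.14, "ax": 0.0, "ay": 0.0, "az": 0.0, "hand": 12.0}, {"x": -0.01, "y": -0.06, "z": 0.14, "ax": 0.0, "ay": 0.0, "az": 0.0, "hand": 12.0}]}}

```text
clock: 17.6
eef_pos: [544.0, 419.6, 13.4]
tcp_rot: [-3.141, 0.0, 1.998]
contact_force: [-0.8, -0.9, 0.7]
opening: 0.213
grasp_force: 39.2
```

Run:
```python
from look import *
delta(405.5,333,190,2.0)
```

```text
xyz [-0.43  -3.239 -3.532] axyz [-0.    0.   -0.02] pos [544.  419.6  13.4] [-3.141  0.     1.998] F [-0.8 -0.9  0.7] open 18.2 t 17.6
```

{"fn": "drive_tool", "kwargs": {"plan": [{"x": 0.0, "y": 0.0, "z": -0.3, "ax": 0.0, "ay": 0.0, "az": 0.0, "hand": 12.0}, {"x": 0.0, "y": 0.0, "z": -1.0, "ax": 0.0, "ay": 0.0, "az": 0.0, "hand": 12.0}, {"x": 0.0, "y": 0.0, "z": -2.0, "ax": 0.0, "ay": 0.0, "az": 0.0, "hand": 12.0}, {"x": 0.0, "y": 0.0, "z": -3.0, "ax": 0.0, "ay": 0.0, "az": 0.0, "hand": 12.0}, {"x": -0.5, "y": -0.8, "z": -3.5, "ax": 0.0, "ay": 0.0, "az": 0.0, "hand": 12.0}, {"x": -1.0, "y": -1.6, "z": -3.5, "ax": 0.0, "ay": 0.0, "az": 0.0, "hand": 12.0}, {"x": -1.5, "y": -2.4, "z": -3.5, "ax": 0.0, "ay": 0.0, "az": 0.0, "hand": 12.0}, {"x": -2.0, "y": -3.2, "z": -3.5, "ax": 0.0, "ay": 0.0, "az": 0.0, "hand": 12.0}]}}

```text
clock: 18.4
eef_pos: [438.7, 261.1, 189.6]
tcp_rot: [3.14, -0.0, 1.998]
contact_force: [0.7, -0.7, -0.8]
opening: 0.213
grasp_force: 39.3
```

{"fn": "drive_tool", "kwargs": {"plan": [{"x": 0.0, "y": 0.0, "z": 0.0, "ax": 0.0, "ay": 0.0, "az": 0.0, "hand": 12.0}, {"x": 0.0, "y": 0.0, "z": 0.0, "ax": 0.0, "ay": 0.0, "az": 0.0, "hand": 12.0}, {"x": 0.0, "y": 0.0, "z": 0.0, "ax": 0.0, "ay": 0.0, "az": 0.0, "hand": 12.0}]}}

```text
clock: 18.7
eef_pos: [440.8, 263.1, 189.4]
tcp_rot: [3.139, -0.0, 1.997]
contact_force: [-0.3, 0.9, -0.8]
opening: 0.212
grasp_force: 39.4
```

Run:
```python
from look import *
s=monitor.sense()['eef_pos']
look('w9',('coarseseated',406,333,[(29,111),(25,111)]),('heldlid',s[0],s[1],[(29,s[2]-1),(29,s[2]-6.5)]))
delta(406,333,130,2.0)
```

```text
coarseseated [ 37.4 406.  334. ] [312.  87.]
heldlid [ 21.  440.8 264.1] [317. 262.]
xyz [ 1.557 -0.058  1.183] axyz [ 0.02 -0.   -0.02] pos [440.8 263.3 189.1] [ 3.14  -0.     1.998] F [ 0.5  0.2 -1.2] open 18.4 t 18.75
```

View pics/w9.png

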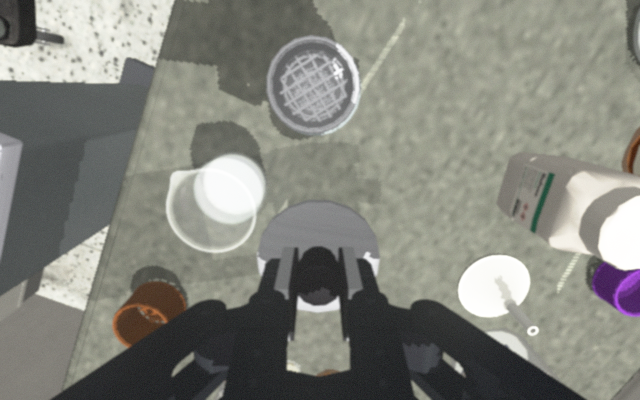

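{"fn": "drive_tool", "kwargs": {"plan": [{"x": 0.9, "y": -0.03, "z": 0.0, "ax": 0.0, "ay": 0.0, "az": 0.0, "hand": 12.0}, {"x": 1.57, "y": -0.05, "z": 0.2, "ax": 0.0, "ay": 0.0, "az": 0.0, "hand": 12.0}, {"x": 1.57, "y": -0.05, "z": 0.8, "ax": 0.0, "ay": 0.0, "az": 0.0, "hand": 12.0}, {"x": 1.57, "y": -0.05, "z": 1.12, "ax": 0.0, "ay": 0.0, "az": 0.0, "hand": 12.0}, {"x": 1.57, "y": -0.05, "z": 1.12, "ax": 0.0, "ay": 0.0, "az": 0.0, "hand": 12.0}, {"x": 1.57, "y": -0.05, "z": 1.12, "ax": 0.0, "ay": 0.0, "az": 0.0, "hand": 12.0}, {"x": 1.57, "y": -0.05, "z": 1.12, "ax": 0.0, "ay": 0.0, "az": 0.0, "hand": 12.0}]}}

```text
clock: 19.45
eef_pos: [405.9, 333.5, 133.3]
tcp_rot: [3.14, -0.0, 1.997]
contact_force: [-0.3, 0.3, -1.0]
opening: 0.211
grasp_force: 39.4
```

Run:
```python
from h import *
delta(406,333.4,117.5,2.0)
```

```text
xyz [-0.002  0.001  0.317] axyz [ 0.01 -0.   -0.02] pos [405.9 333.5 133.3] [ 3.14  -0.     1.997] F [-0.3  0.3 -1. ] open 18.0 t 19.45
```

{"fn": "drive_tool", "kwargs": {"plan": [{"x": 0.0, "y": 0.0, "z": 0.1, "ax": 0.0, "ay": 0.0, "az": 0.0, "hand": 12.0}, {"x": 0.0, "y": 0.0, "z": 0.18, "ax": 0.0, "ay": 0.0, "az": 0.0, "hand": 12.0}, {"x": 0.0, "y": 0.0, "z": 0.24, "ax": 0.0, "ay": 0.0, "az": 0.0, "hand": 12.0}, {"x": 0.0, "y": 0.0, "z": 0.28, "ax": 0.0, "ay": 0.0, "az": 0.0, "hand": 12.0}, {"x": 0.0, "y": 0.0, "z": 0.3, "ax": 0.0, "ay": 0.0, "az": 0.0, "hand": 12.0}, {"x": 0.0, "y": 0.0, "z": 0.3, "ax": 0.0, "ay": 0.0, "az": 0.0, "hand": 12.0}]}}

```text
clock: 20.05
eef_pos: [405.0, 332.8, 117.4]
tcp_rot: [-3.142, 0.0, 1.997]
contact_force: [-0.0, 0.8, -1.5]
opening: 0.21
grasp_force: 39.4
```

No contact yet; a little lower, in small steps.

{"fn": "drive_tool", "kwargs": {"plan": [{"x": 0.0, "y": 0.0, "z": 0.02, "ax": 0.0, "ay": 0.0, "az": 0.0, "hand": 12.0}, {"x": 0.0, "y": 0.0, "z": 0.02, "ax": 0.0, "ay": 0.0, "az": 0.0, "hand": 12.0}, {"x": 0.0, "y": 0.0, "z": 0.02, "ax": 0.0, "ay": 0.0, "az": 0.0, "hand": 12.0}]}}

```text
clock: 20.35
eef_pos: [405.2, 333.0, 117.2]
tcp_rot: [3.141, -0.0, 1.998]
contact_force: [-1.3, -1.3, 7.9]
opening: 0.213
grasp_force: 40.2
```

{"fn": "drive_tool", "kwargs": {"plan": [{"x": 0.0, "y": 0.0, "z": 0.0, "ax": 0.0, "ay": 0.0, "az": 0.0, "hand": 22.0}, {"x": 0.0, "y": 0.0, "z": 0.0, "ax": 0.0, "ay": 0.0, "az": 0.0, "hand": 35.0}, {"x": 0.0, "y": 0.0, "z": 0.0, "ax": 0.0, "ay": 0.0, "az": 0.0, "hand": 50.0}, {"x": 0.0, "y": 0.0, "z": 0.0, "ax": 0.0, "ay": 0.0, "az": 0.0, "hand": 50.0}, {"x": 0.0, "y": 0.0, "z": -0.3, "ax": 0.0, "ay": 0.0, "az": 0.0, "hand": 50.0}, {"x": 0.0, "y": 0.0, "z": -1.0, "ax": 0.0, "ay": 0.0, "az": 0.0, "hand": 50.0}, {"x": -1.0, "y": 0.0, "z": -1.4, "ax": 0.0, "ay": 0.0, "az": 0.0, "hand": 50.0}, {"x": -1.6, "y": 0.0, "z": -1.4, "ax": 0.0, "ay": 0.0, "az": 0.0, "hand": 50.0}]}}

```text
clock: 21.15
eef_pos: [439.8, 260.0, 189.0]
tcp_rot: [3.137, -0.0, 2.0]
contact_force: [0.0, -0.1, -0.5]
opening: 0.588
grasp_force: 0.0
```

Run:
```python
from look import *
look('w10',('lid',405.5,333,[(29,116.5),(29,111)]),('knob',405.5,333,[(10,138)]))
a=cv2.imread('pics/w10.png')[0:250,100:500]; b=snap('side','s10')[130:280,180:420,::-1]
cv2.imwrite('pics/f.png',np.vstack([cv2.resize(a,(480,300)),cv2.resize(b,(480,300))]))
```

```text
lid [ 33.9 405.5 334. ] [315.  82.]
knob [ 40.  405.5 333. ] [315.  82.]
```

View pics/f.png

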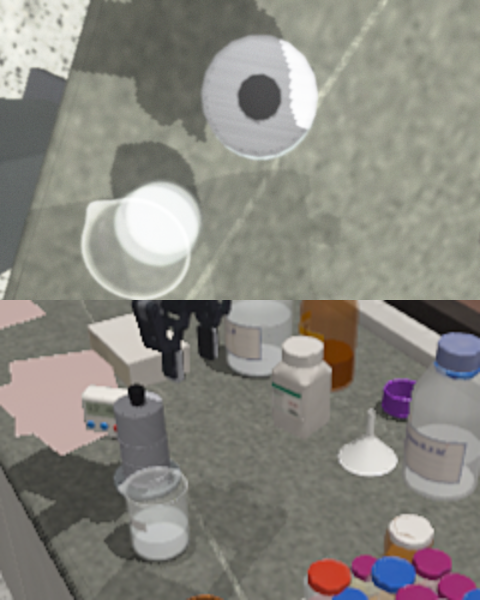

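The picture shows the lid level on the straight stack: the knob is centred in the disc at (259,97) in the wrist panel, and the stack stands upright at (140,440) in the side panel. The beaker, funnel and timer have not moved.

```bash
python3 -c "
from rig import r
print(r.sign_off())"
```

```text
the job is handed in; nothing more can be done
None
```

The sieve stack is built on the stand in the order asked (pan, fine sieve, coarse sieve, lid) and handed in at about 21 s; each piece seated at its expected height, and the last pictures show the stack straight, the lid level, and the beaker, funnel and timer still in place.

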